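# Slide the gap gauge off its hooked peg and stand it in the slotted rest

## Robot

A 6-joint arm with a two-finger parallel gripper is mounted at the origin on a cart in front of the work surface, level with it; the furniture and walls round the work are solid. World frame = base frame: x ahead of the robot, y to its left, z up, the work surface at z = 0. Lengths are in m, angles in rad, forces in N, time in s.
With the tool pointing down it reaches from about 0.275 to 0.775 m from the base axis. Payload 14.6 kg.
Tool frame: the origin (TCP) lies midway between the tips of the shut fingers; the grasp point (between the pads) lies env.pinch_z behind it (env.pinch_z is the distance from the TCP to the grasp point, in m); z points along the fingers, y is the line along which they close (so a half turn about z gives the same grasp; the last joint's range is limited). The gripper opens to 85 mm and grips with 20 to 120 N. Pads are 22 mm wide; open, the fingers measure 114 mm over their backs; the gripper's body (76 mm by 85 mm) begins 54 mm behind the grasp point. The pads swing forward as they close: fully open they stand 13 mm farther back than shut.
Start: joints at [-1.434, 0.263, -0.048, 1.259, 0, 1.415], TCP at [0.151, -0.503, 0.231] pointing down, gripper open.
Joint ranges: [-2.65, 2.65], [-0.89, 1.7], [-1.18, 1.37], [-2.13, 2.11], [-1.35, 1.29], [-3.14, 3.14]. Speed limits (rad/s): [1.89, 1.89, 2.57, 2.79, 3.14, 3.14].

## Interface

Orientations are given as a rotation vector (axis times angle).
In Python, from cell import env, cams gives the robot as it stands. The module is installed in compiled form; this text tells all that it offers.
- The arm moves only by the shell command python3 -m handwheel 'ROWS' [FORCE]. ROWS is a JSON object of lists of equal length, an entry for each row: "offset": the shift along the tool's x, y, z in m, a list of three; "angular": the turn, a rotation vector about the tool's x, y, z in degrees, a list of three; "jaw": the gripper's target within -1 to 1 (fully open at 1, half-way at 0, shut at -1). In form: {"offset": [[dx, dy, dz], ...], "angular": [[ax, ay, az], ...], "jaw": [jaw, ...]}. A call has 1 to 20 rows; each row shifts and turns the commanded pose from where the row before left it, along the tool's axes as they then stand; what a row does not reach is not made up. A row lasts 1/8 s, in which the tool goes at most 62.5 mm and 10.7 degrees, less where a joint would pass 70% of its speed; a pose out of reach is approached as far as the arm can. A call is refused whole if a number of a shift passes 0.0625 or a number of a turn 10.7, either way. A call with a gripper value outside its range is refused whole. The fingers move at their own pace and stop on an object; FORCE is the grip in N (left out, the last holds). Time passes only in rows, so rows that do not move let the fingers close. It gives the time, the measured TCP pose, the force, the opening and the grip force at its end, in the units of the state.
- env.get_obs(): the state, without advancing time (a new reading comes with each control period).
- cams.grab_frame(name): name is "scene" or "side" or "wrist"; returns a dict with "color" (420x560x3 uint8, red, green, blue), "mtx" (3x3 intrinsics, pixels), "extrinsics" (4x4, takes a point from camera to world coordinates). Camera axes: x right, y up, looking along -z (the intrinsics and any distortion apply to the point x, -y, -z); pixel columns grow to the right and rows downward; lengths in m; the calibration is good to about 2 mm. A picture is of the moment at which its call begins. There is no depth.
- env.hand_in(): hands the job in; it is judged then, once.
Trained networks look in the newest picture that a camera, given by its name, has taken for a name from the list of things; names that differ only in an ending like _2 or _b are one class to them, and where a whole thing is asked for, a point or a joint stands for the part that bears it (a point fixed in the world has none). Each returns a list of dicts, best first, with "confidence" (0 to 1); they miss things now and then, are a little off and sometimes report something else, mostly with a low value. They report only what shows in the picture. A call takes as long as a camera call. They do not tell look-alikes from the thing itself.
- cams.silhouettes(camera, name): "region" (420x560 bool, what is visible of it) and "at" ([column, row] in pixels, amid what is visible of it).
The state is a dict: "t": time; "q": joint angles; "qd": joint speeds; "tau": joint torques, N m; "tool_pos": TCP position; "tcp_rot": TCP orientation; "contact_force": force on the tool from outside, world axes, zero at the start; "wrist_torque": the same for the moment, N m; "width": opening from 0.0 (shut) to 1.0 (fully open); "grasp_force": force on a finger pad.
Only numpy, scipy, OpenCV 4.12 (cv2) and the standard library are available. Lean on these libraries where they do the work, as an engineer would, in place of code of your own. Each camera call takes 0.05 s, during which the arm holds its last target. There are 200 camera calls.

## Task

Take the gauge with the forked lower end off its wire peg: ease it along the peg and up over the upturned tip by feel, because the tips are bent by hand to different slopes and the peg must not be pushed or pulled with more than about 8 N. Then lower it, forks down, all the way to the bottom of the slot in the wooden rest before you let go, and leave it standing there. Leave the other gauge hanging on its peg and the other things where they are.

Things in the scene. Friction and masses are not known exactly. Their poses are not given: they have to be found in the camera images.
- gap_gauge: The gauge to move, loose, 0.13 to 0.2 kg: upright flat steel plate 5 mm thick (along its x), 44 mm wide (y), 130 mm tall (z), lower end forked: two legs 12 mm wide, 30 mm tall, 20 mm apart. Origin: centre of its underside. Hangs by its slot's top edge on the straight part of either peg, its x along the peg within a few degrees. The same either way round.
- gauge_slot (a point): Centre of the gauge's hanging slot, 67.5 mm above its origin: a hole through the plate along x, 18 mm wide (y), 11 mm high (z), closed all round. Peg play in height: 6 mm on the straight part, 1.5 to 5.5 mm on the sloping tip (least where it is steepest).
- gauge_grip (a point): Centre of the black grip block on top of the gauge, 113 mm above its origin: 12 mm thick (x), 28 mm wide (y), 34 mm tall. Pinch it here, best across its 12 mm thickness.
- disc_gauge: The other gauge, loose, hanging on the other peg: the same slot and grip block, but a round disc of 44 mm diameter as lower end. Origin: centre of its underside, z up.
- peg_stand: Fixed sheet steel stand. Origin: on the bench under its 6 mm thick upright back plate (210 mm wide along y, top edge at z = 124 mm); an 8 mm thick foot at the plate's back (x = -6 to 80 mm). Two rigid wire pegs, 5 mm diameter, stick out at y = +55 and y = -55 mm, axis 115 mm above the bench, level, along the stand's -x (towards the robot). Load on them by the gauge: at most 8 N.
- bend_l (a point): Where the peg at y = +55 mm bends upward: on its axis, 52 mm in front (-x) of the stand's origin. From here the tip goes on straight, sloping up, for 44 mm of length to its rounded end. The slope differs from peg to peg, is not reported, and lies between 0.1 and 0.6 rad (end 4 to 25 mm higher). Contact is stiff, several N per mm.
- bend_r (a point): The same point on the peg at y = -55 mm; its tip is as long but has a slope of its own in the same range.
- rest: Fixed wooden block, 50 mm (x) by 90 mm (y) by 36 mm high, with a slot in the middle of its top: 8 mm wide (x), 50 mm long (y), 24 mm deep, with 2 mm chamfers. Origin: centre of its underside. The gauge is to stand upright in the slot with its 44 mm width along the rest's y, either way round.
- slot_floor (a point): Centre of the floor of the rest's slot, 12 mm above the bench; axes as the rest's. The gauge's origin is here when it is seated.
- guide_bush: Bystander: upright steel bush, 38 mm diameter, 78 mm tall, loose, origin at the centre of its underside.
- layout_ink: Bystander: small dark blue bottle with a black cap, 41 mm diameter, 72 mm tall, loose, origin at the centre of its underside.
- v_block: Bystander: small steel vee block 46x44x36 mm, loose, origin at the centre of its underside.
- hex_key: Bystander: rusty L-shaped key 26x86x9 mm lying on the bench, loose, origin at the centre of its underside.
Not all that is in view belongs to the job. What is shaped like the gap_gauge but purple or yellow is not meant.

How it is judged:
On the way, in this order (a step that is already met when the one before it is completed fails the run):
1. the gap gauge is clear of the peg, past the end of the tip, and held in the air (x of gap_gauge in the frame of peg_stand below -0.104 m and height (world z) of gap_gauge above 0.03 m and contact force between gap_gauge and peg_stand below 0.1 N and contact force between gap_gauge and the fingers above 1 N), for 0.1 s.
2. the gap gauge is at the bottom of the rest's slot while still held (z of gap_gauge in the frame of slot_floor below 0.004 m and horizontal distance between gap_gauge and slot_floor below 0.008 m and angle between the z axis of gap_gauge and the z axis of rest, either way round below 0.2 rad and height (world z) of gap_gauge above 0 m and contact force between gap_gauge and the fingers above 1 N), for 0.1 s.
At the end, for the whole second after the job is handed in: The gap gauge stands released and at rest in the slot of the rest, forks down: underside within 4 mm of the slot's floor and within 8 mm of its centre, leaning less than 0.2 rad; the disc gauge still hangs within 20 mm of where it was (z of gap_gauge in the frame of slot_floor below 0.004 m and horizontal distance between gap_gauge and slot_floor below 0.008 m and angle between the z axis of gap_gauge and the z axis of rest, either way round below 0.2 rad and height (world z) of gap_gauge above 0 m and linear speed of gap_gauge below 0.02 m/s and contact force between gap_gauge and the fingers below 0.1 N and distance of disc_gauge from where it was at the start of the episode below 0.02 m); the robot touches nothing.
It fails at once if the gap gauge presses on the pegs or their stand with more than 8 N (contact force between gap_gauge and peg_stand above 8 N).
It fails at once if the disc gauge is moved by more than 20 mm (distance of disc_gauge from where it was at the start of the episode above 0.02 m).
It fails at once if a bystander (bush, ink bottle, vee block or hex key) is moved by more than 25 mm (distance of any of guide_bush, layout_ink, v_block, hex_key from where it was at the start of the episode above 0.025 m).
It also fails if it takes over 64 s, if anything falls off the work surface, if the arm or the gripper's body presses on something with over 40 N, if the wrist force passes 120 N, or if a joint passes its speed limit or range.

## Working session

There is one attempt and no reset: what is moved stays moved. The work goes in short steps, Python scripts to look and compute and a shell command to move; the robot and the scene stay as the last step left them, time stands still between calls to the robot, and variables do not carry over. Pictures are saved under pics/ and viewed, at most 10 in all, crops included, and the job is handed in when it is done.

```bash
mkdir -p pics; cat > h.py <<'E'
import numpy as np, cv2
from cell import env, cams
def snap(n,f):
    r=cams.grab_frame(n); cv2.imwrite('pics/'+f,r['color'][:,:,::-1]); return r
E
python3 - <<'E'
from h import *
a=snap('scene','a.png'); b=snap('side','b.png')
A=cv2.imread('pics/a.png');B=cv2.imread('pics/b.png')
cv2.imwrite('pics/ab.png',cv2.resize(np.vstack([A,B]),None,fx=.714,fy=.714))
for c,r in(('scene',a),('side',b)):
    print(c,r['mtx'].round(1).tolist(),r['extrinsics'].round(3).tolist())
    for n in['gap_gauge','disc_gauge','peg_stand','rest','guide_bush','layout_ink','v_block','hex_key','gauge_grip','gauge_slot','bend_l']:
        print(n,[(round(d['confidence'],2),np.round(d['at']).tolist(),int(d['region'].sum())) for d in cams.silhouettes(c,n)])
o=env.get_obs();print(o['t'],o['tool_pos'],o['tcp_rot'],env.pinch_z)
E
```

```text
scene [[429.6, 0.0, 282.7], [0.0, 429.6, 205.6], [0.0, 0.0, 1.0]] [[0.891, 0.318, -0.323, 0.268], [-0.453, 0.646, -0.615, -0.746], [0.013, 0.694, 0.72, 0.881], [0.0, 0.0, 0.0, 1.0]]
gap_gauge [(0.78, [245.0, 166.0], 340), (0.71, [270.0, 201.0], 424), (0.67, [247.0, 218.0], 482)]
disc_gauge []
peg_stand [(0.67, [256.0, 173.0], 997), (0.19, [364.0, 293.0], 401)]
rest [(0.75, [267.0, 282.0], 946)]
guide_bush [(0.59, [323.0, 219.0], 410)]
layout_ink [(0.96, [365.0, 293.0], 424)]
v_block [(0.93, [206.0, 213.0], 406)]
hex_key []
gauge_grip [(0.84, [245.0, 214.0], 496), (0.66, [268.0, 200.0], 384), (0.61, [246.0, 165.0], 364)]
gauge_slot [(0.97, [268.0, 200.0], 444), (0.61, [243.0, 216.0], 476), (0.56, [248.0, 165.0], 378)]
bend_l [(0.63, [254.0, 173.0], 1118), (0.28, [365.0, 294.0], 406)]
side [[408.8, 0.0, 273.4], [0.0, 408.8, 211.3], [0.0, 0.0, 1.0]] [[-0.88, 0.294, -0.372, 0.151], [-0.475, -0.546, 0.691, 0.706], [0.0, 0.785, 0.62, 0.828], [0.0, 0.0, 0.0, 1.0]]
gap_gauge [(0.61, [239.0, 245.0], 332), (0.56, [253.0, 231.0], 467)]
disc_gauge [(0.64, [219.0, 278.0], 323)]
peg_stand [(0.62, [204.0, 290.0], 1922), (0.52, [282.0, 183.0], 224)]
rest [(0.73, [311.0, 218.0], 560)]
guide_bush [(0.73, [236.0, 214.0], 309)]
layout_ink [(0.49, [282.0, 183.0], 202)]
v_block [(0.62, [287.0, 286.0], 422)]
hex_key [(0.55, [289.0, 284.0], 379)]
gauge_grip [(0.89, [253.0, 233.0], 459), (0.72, [234.0, 248.0], 291), (0.6, [280.0, 237.0], 426)]
gauge_slot [(0.66, [232.0, 246.0], 304), (0.62, [254.0, 236.0], 432), (0.56, [283.0, 238.0], 376)]
bend_l [(0.91, [205.0, 291.0], 1970)]
1.2 [ 0.15103057 -0.50283189  0.23129314] [3.10818106e+00 4.56662990e-01 3.55288141e-05] 0.0187
```

View pics/a.png

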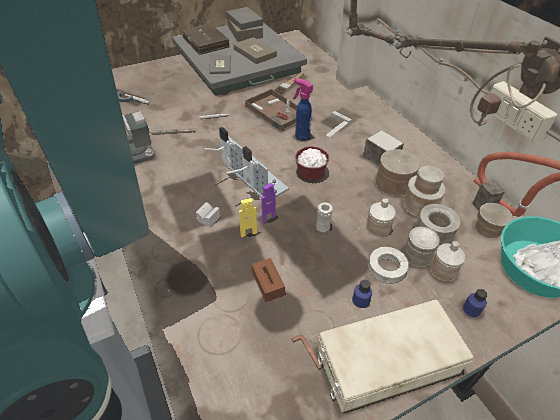

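View pics/b.png

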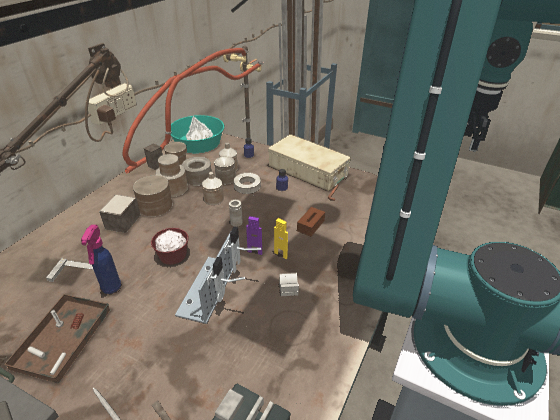

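Scene picture: the stand is near (255,172), with grey gauges hanging at about (228,145) and (250,165). The rest is at (267,280). Purple (268,201) and yellow (247,218) are standing decoys. The candidates are therefore the two hanging grey gauges, and I'll check them in a crop.

```bash
python3 - <<'E'
import cv2,numpy as np
A=cv2.imread('pics/a.png')[115:215,195:295];B=cv2.imread('pics/b.png')[225:325,165:265]
f=lambda x:cv2.resize(x,(400,400),interpolation=cv2.INTER_CUBIC)
cv2.imwrite('pics/c.png',np.hstack([f(A),f(B)]))
E
```

```text
(no output)
```

View pics/c.png

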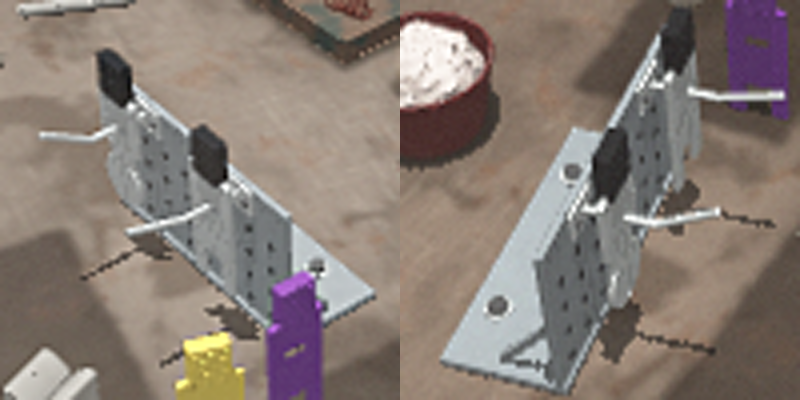

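The crop settles it. The gauge with forked legs is the grey one nearer the scene camera, on the y=-55 peg: its grip is at scene (248,154) and its peg tip at (227,173). The far one, with its grip at (224,134), has the disc. Next I fit the stand and rest poses.

```bash
cat >> h.py <<'E'
def proj(r,P):
    P=np.atleast_2d(P);E=np.linalg.inv(r['extrinsics']);p=P@E[:3,:3].T+E[:3,3]
    p=p*[1,-1,-1];q=p@r['mtx'].T;return q[:,:2]/q[:,2:]
def place(x,P):
    c,s=np.cos(x[2]),np.sin(x[2]);P=np.atleast_2d(np.array(P,float))
    return P@np.array([[c,s,0],[-s,c,0],[0,0,1]])+[x[0],x[1],0]
def box(lx,ly,z0,z1): return np.array([[a*lx/2,b*ly/2,z] for a in(-1,1) for b in(-1,1) for z in(z0,z1)])
def iou(r,P,m):
    im=np.zeros(m.shape,np.uint8);cv2.fillConvexPoly(im,cv2.convexHull((proj(r,P)*16).round().astype(np.int32)),1,shift=4)
    im=im>0;return (im&m).sum()/max(1,(im|m).sum())
E
python3 - <<'E'
from h import *
from scipy.optimize import least_squares,minimize
a=cams.grab_frame('scene');b=cams.grab_frame('side')
def model(x):
    L=lambda y,s,d:[-.052-d*np.cos(s),y,.115+d*np.sin(s)]
    S=[[-.003,-.105,.124],[.08,-.105,.008],L(-.055,x[3],.044),L(-.055,0,0),L(.055,0,0),L(.055,x[4],.044)]
    T=[[-.003,.105,.124],[.08,.105,.008],[.08,-.105,.008],[-.006,.105,0],L(.055,0,0),L(.055,x[4],.044),L(-.055,0,0),L(-.055,x[3],.044)]
    return np.vstack([proj(a,place(x,S)),proj(b,place(x,T))])
obs=np.array([[267.5,168.75],[288.25,188.25],[227.5,173],[239.5,170],[218.75,149.5],[205.5,148.75],
 [198.75,290.5],[175,315.5],[208.75,257],[206.75,322.5],[233,281.5],[244.5,278],[246.25,249.25],[260.5,249]])
best=min((least_squares(lambda x:(model(x)-obs).ravel(),[.4,.05,y,.3,.3],loss='soft_l1') for y in(-.5,0,.5)),key=lambda s:s.cost)
x=best.x;print('stand',x.round(4));print((model(x)-obs).round(1).tolist())
cams.grab_frame('scene');ma=cams.silhouettes('scene','rest')[0]['region']
cams.grab_frame('side');mb=cams.silhouettes('side','rest')[0]['region']
B=box(.05,.09,0,.036)
bb=None
for y in np.arange(0,np.pi,.3):
    s=minimize(lambda v:-iou(a,place(v,B),ma)-iou(b,place(v,B),mb),[.42,-.2,y],method='Nelder-Mead',options={'initial_simplex':np.array([.42,-.2,y])+np.array([[0,0,0],[.06,0,0],[0,.06,0],[0,0,.3]])})
    if bb is None or s.fun<bb.fun: bb=s
print('rest',bb.x.round(4),bb.fun)
for n,c in(('guide_bush','scene'),('v_block','scene'),('layout_ink','scene')):
    p=cams.grab_frame(c) and cams.silhouettes(c,n)
    if p:
        u=p[0]['at'];d=np.linalg.inv(a['mtx'])@[u[0],u[1],1];d=a['extrinsics'][:3,:3]@(d*[1,-1,-1]);o=a['extrinsics'][:3,3]
        print(n,(o+d*(.035-o[2])/d[2]).round(3))
for nm,P in(('gripR',[.0,-.055,.157]),('gripR-2',[-.02,-.055,.157])): print(nm,place(x,P).round(4),proj(a,place(x,P)).round(1),proj(b,place(x,P)).round(1))
E
```

```text
stand [0.6094 0.145  0.2154 0.2494 0.4924]
[[-2.0, 0.2], [0.2, -1.1], [-1.2, -0.1], [0.3, -0.7], [-1.5, -0.3], [-0.9, -0.0], [1.6, -1.2], [-0.6, -1.9], [-0.5, -1.4], [0.4, 1.1], [-3.8, -1.1], [0.1, -0.3], [-1.5, -0.5], [0.4, -0.1]]
rest [ 0.5123 -0.2094 -0.0681] -1.7463970750187217
v_block [0.446 0.035 0.035]
layout_ink [ 0.687 -0.361  0.035]
gripR [[0.6212 0.0912 0.157 ]] [[254.8 149.5]] [[224.2 232.5]]
gripR-2 [[0.6016 0.087  0.157 ]] [[248.7 152.4]] [[231.8 234. ]]
```

```bash
python3 -m handwheel '{"offset":[[0.0497,-0.0363,-0.003],[0.0497,-0.0363,-0.003],[0.0497,-0.0363,-0.003],[0.0497,-0.0363,-0.003],[0.0497,-0.0363,-0.003],[0.0497,-0.0363,-0.003],[0.0497,-0.0363,-0.003],[0.0497,-0.0363,-0.003],[0.0497,-0.0363,-0.003],[0.0497,-0.0363,-0.003],[0.0497,-0.0363,-0.003],[0.0497,-0.0363,-0.003],[0,0,0],[0,0,0],[0,0,0],[0,0,0],[0,0,0],[0,0,0],[0,0,0],[0,0,0]],"angular":[[0,0,0],[0,0,0],[0,0,0],[0,0,0],[0,0,0],[0,0,0],[0,0,0],[0,0,0],[0,0,0],[0,0,0],[0,0,0],[0,0,0],[0,0,-10.7],[0,0,-10.7],[0,0,-10.7],[0,0,-10.7],[0,0,-10.7],[0,0,-10.7],[0,0,-10.7],[0,0,-10.7]],"jaw":[1,1,1,1,1,1,1,1,1,1,1,1,1,1,1,1,1,1,1,1]}'
python3 - <<'E'
from h import *
r=snap('wrist','w1.png'); print(r['mtx'].round(1).tolist(),r['extrinsics'].round(4).tolist())
for n in['gap_gauge','gauge_grip','disc_gauge','rest']: print(n,[(round(d['confidence'],2),np.round(d['at']).tolist(),int(d['region'].sum())) for d in cams.silhouettes('wrist',n)])
from scipy.spatial.transform import Rotation as R
o=env.get_obs();print(o['t'],o['q'].round(3) if hasattr(o['q'],'round') else o['q'],o['tool_pos'],R.from_rotvec(o['tcp_rot']).as_matrix().round(3).tolist(),o['contact_force'])
E
```

```text
t: 4.3
tool_pos: [0.5969, 0.0859, 0.2672]
tcp_rot: [-1.963, -2.453, 0.0]
contact_force: [-0.6, 0.8, -0.6]
width: 1.005
grasp_force: 0.0
[[310.4, 0.0, 278.6], [0.0, 310.4, 208.5], [0.0, 0.0, 1.0]] [[0.9756, -0.2095, -0.0656, 0.5801], [0.2195, 0.9302, 0.2942, 0.161], [-0.0006, -0.3014, 0.9535, 0.4098], [0.0, 0.0, 0.0, 1.0]]
gap_gauge [(0.91, [203.0, 275.0], 1642), (0.66, [277.0, 201.0], 762), (0.6, [264.0, 269.0], 1729)]
gauge_grip [(0.98, [204.0, 275.0], 1747), (0.92, [265.0, 268.0], 1738), (0.6, [277.0, 198.0], 743)]
disc_gauge []
rest [(0.84, [190.0, 341.0], 1273)]
4.55 [0.008 0.396 0.249 1.424 0.    1.368] [0.59689849 0.08592245 0.26725973] [[-0.209, 0.978, -0.0], [0.978, 0.209, 0.0], [0.0, -0.0, -1.0]] [0.25893628 0.26379576 0.01588503]
```

View pics/w1.png

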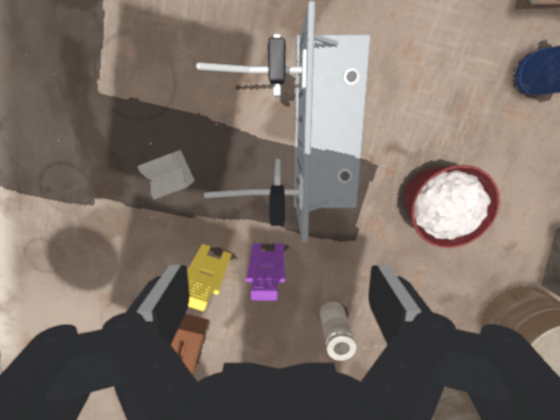

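Wrist picture: the gap gauge's grip is at about (277,205) and its peg runs from the plate at (297,192) to the tip at (207,195). The disc gauge is on the far peg at (277,60). The yellow and purple decoys have their feet at about (213,250) and (268,247), and the bush is at (340,345).

```bash
python3 - <<'E'
from h import *
from scipy.optimize import least_squares
r=cams.grab_frame('wrist')
ray=lambda u,z:(lambda d,o:(o+d*(z-o[2])/d[2]).round(4))(r['extrinsics'][:3,:3]@((np.linalg.inv(r['mtx'])@[*u,1])*[1,-1,-1]),r['extrinsics'][:3,3])
print('grip',ray((277,205),.157),'L',ray((277,60),.157),'yellow',ray((215,250),0),'purple',ray((268,248),0))
print('tipR',ray((206,195),.126),'tipL',ray((198,66.5),.136))
pts=[[.08,.105,.008],[.08,-.105,.008],[-.003,-.105,.124],[-.003,.105,.124],[-.052-.0425,-.055,.126],[-.052-.039,.055,.136]]
obs=np.array([[369,36],[357,208],[305,240],[311,3],[206,195],[198,66.5]])
s=least_squares(lambda x:(proj(r,place(x,pts))-obs).ravel(),[.609,.145,.215],loss='soft_l1');x=s.x
print(x.round(4),(s.fun.reshape(-1,2)).round(1).tolist())
for y in(-.055,):
  for xx in(-.015,-.02,-.025,-.03): print(xx,place(x,[xx,y,.157]).round(4),proj(r,place(x,[[xx,y,.174],[xx,y,.14],[xx,y,.112]])).round(1).tolist())
I=cv2.imread('pics/w1.png')[150:260,190:320];cv2.imwrite('pics/w1c.png',cv2.resize(I,None,fx=5,fy=5,interpolation=cv2.INTER_CUBIC))
E
```

```text
grip [0.5956 0.0858 0.157 ] L [0.5722 0.1958 0.157 ] yellow [ 0.5311 -0.0464  0.    ] purple [ 0.6054 -0.0272 -0.    ]
tipR [0.5296 0.0721 0.126 ] tipL [0.51   0.1806 0.136 ]
[0.6113 0.1454 0.2072] [[2.3, -1.0], [-0.2, 0.6], [-3.3, 3.2], [-2.4, -2.0], [0.6, 0.1], [1.1, 0.4]]
-0.015 [[0.6079 0.0885 0.157 ]] [[292.7, 211.1], [291.1, 199.5], [290.1, 191.7]]
-0.02 [[0.6031 0.0874 0.157 ]] [[286.5, 211.1], [285.6, 199.5], [285.0, 191.7]]
-0.025 [[0.5982 0.0864 0.157 ]] [[280.2, 211.1], [280.1, 199.4], [279.9, 191.7]]
-0.03 [[0.5933 0.0854 0.157 ]] [[274.0, 211.1], [274.5, 199.4], [274.9, 191.7]]
```

View pics/w1c.png

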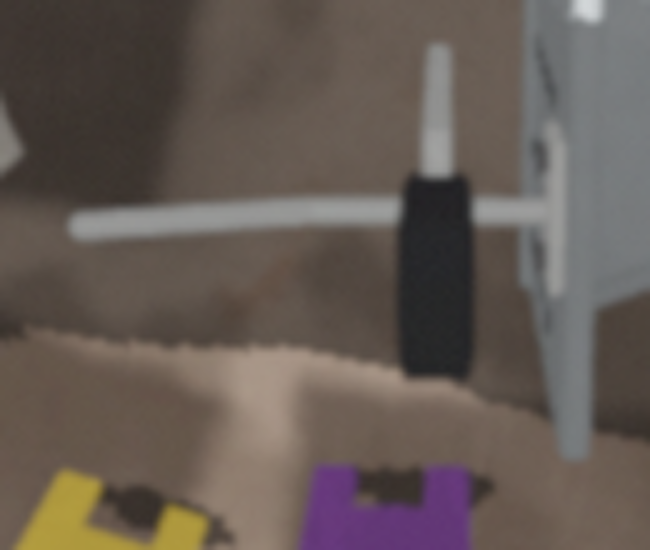

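```bash
python3 -m handwheel '{"offset":[[0,-0.001,0.03],[0,0,0.03],[0,0,0.03],[0,0,0.022],[0,0,0.015],[0,0,0],[0,0,0]],"angular":[[0,0,0],[0,0,0],[0,0,0],[0,0,0],[0,0,0],[0,0,0],[0,0,0]],"jaw":[1,1,1,1,1,1,1]}'
python3 -m handwheel '{"offset":[[0,0,0],[0,0,0],[0,0,0],[0,0,0],[0,0,0],[0,0,0],[0,0,0],[0,0,0]],"angular":[[0,0,0],[0,0,0],[0,0,0],[0,0,0],[0,0,0],[0,0,0],[0,0,0],[0,0,0]],"jaw":[-0.4,-0.4,-1,-1,-1,-1,-1,-1]}' 40
```

```text
t: 5.48
tool_pos: [0.5964, 0.0857, 0.1411]
tcp_rot: [1.97, 2.446, 0.001]
contact_force: [0.3, 0.2, -0.1]
width: 0.999
grasp_force: 0.0
t: 6.48
tool_pos: [0.596, 0.0857, 0.1403]
tcp_rot: [1.97, 2.447, 0.0]
contact_force: [-1.0, 0.1, 1.6]
width: 0.134
grasp_force: 42.1
```

```bash
python3 -m handwheel '{"offset":[[0,0,-0.001],[0,0,-0.001],[0,0,0],[0,0,0]],"angular":[[0,0,0],[0,0,0],[0,0,0],[0,0,0]],"jaw":[-1,-1,-1,-1]}'; python3 - <<'E'
from h import *
for i in range(6):
    cams.grab_frame('wrist');o=env.get_obs();print(np.round(o['contact_force'],2),np.round(o['wrist_torque'],2),np.round(o['tool_pos'],4))
E
python3 -m handwheel '{"offset":[[0,0,-0.001],[0,0,0],[0,0,0]],"angular":[[0,0,0],[0,0,0],[0,0,0]],"jaw":[-1,-1,-1]}'
```

```text
t: 6.98
tool_pos: [0.5959, 0.0857, 0.1422]
tcp_rot: [-1.97, -2.447, 0.0]
contact_force: [0.3, 0.2, -1.7]
width: 0.132
grasp_force: 41.9
[-0.03  0.13 -1.71] [ 0.   -0.04  0.03] [0.5959 0.0857 0.1422]
[-0.94  1.02 -1.86] [ 0.02  0.02 -0.01] [0.5959 0.0857 0.1422]
[-0.36  0.05 -1.23] [-0.   -0.01 -0.04] [0.5959 0.0857 0.1422]
[ 0.51  0.48 -2.2 ] [-0.04  0.04 -0.05] [0.5959 0.0857 0.1422]
[ 0.58  0.11 -2.08] [0.03 0.02 0.01] [0.5959 0.0857 0.1422]
[-0.11  0.02 -1.85] [ 0.01 -0.04  0.03] [0.5959 0.0857 0.1423]
t: 7.65
tool_pos: [0.5959, 0.0857, 0.1433]
tcp_rot: [-1.97, -2.447, 0.0]
contact_force: [-0.9, 0.6, -2.3]
width: 0.134
grasp_force: 41.9
```

```bash
python3 -m handwheel '{"offset":[[0,-0.005,0],[0,-0.005,0],[0,-0.005,0],[0,-0.005,0],[0,-0.004,0],[0,0,0]],"angular":[[0,0,0],[0,0,0],[0,0,0],[0,0,0],[0,0,0],[0,0,0]],"jaw":[-1,-1,-1,-1,-1,-1]}'
python3 -m handwheel '{"offset":[[0,-0.005,-0.001],[0,-0.005,-0.001],[0,0,0]],"angular":[[0,0,0],[0,0,0],[0,0,0]],"jaw":[-1,-1,-1]}'
```

```text
t: 8.4
tool_pos: [0.5723, 0.0806, 0.1434]
tcp_rot: [1.97, 2.447, 0.0]
contact_force: [-0.2, -0.0, -2.0]
width: 0.136
grasp_force: 41.7
t: 8.78
tool_pos: [0.5624, 0.0784, 0.1455]
tcp_rot: [1.97, 2.447, 0.0]
contact_force: [0.4, -0.0, -1.0]
width: 0.137
grasp_force: 41.7
```

Still free, about 10 mm past the bend. I probe downward in small steps to feel where the peg is.

```bash
for i in 1 2; do python3 -m handwheel '{"offset":[[0,0,0.0007],[0,0,0]],"angular":[[0,0,0],[0,0,0]],"jaw":[-1,-1]}' | grep -E "pos|contact"; done
```

```text
tool_pos: [0.5628, 0.0785, 0.1445]
contact_force: [-0.2, 0.1, -1.4]
tool_pos: [0.5627, 0.0785, 0.1438]
contact_force: [0.5, -0.3, -1.9]
```

```bash
for i in 1; do python3 -m handwheel '{"offset":[[0,0,0.0007],[0,0,0]],"angular":[[0,0,0],[0,0,0]],"jaw":[-1,-1]}' | grep -E "pos|contact"; done
```

```text
tool_pos: [0.5628, 0.0785, 0.1433]
contact_force: [-0.8, -0.9, 2.6]
```

```bash
for i in 1; do python3 -m handwheel '{"offset":[[0,0,0.0005],[0,0,0]],"angular":[[0,0,0],[0,0,0]],"jaw":[-1,-1]}' | grep -E "pos|contact"; done
```

```text
tool_pos: [0.5628, 0.0785, 0.143]
contact_force: [-1.3, -0.7, 4.6]
```

Contact height is about 0.1436, so the slope is roughly 0.24. I lift to mid-play and advance 12 mm.

```bash
python3 -m handwheel '{"offset":[[0,0,-0.0015],[0,0,-0.0012],[0,-0.004,-0.001],[0,-0.004,-0.001],[0,-0.004,-0.001],[0,0,0]],"angular":[[0,0,0],[0,0,0],[0,0,0],[0,0,0],[0,0,0],[0,0,0]],"jaw":[-1,-1,-1,-1,-1,-1]}' | grep -E "pos|contact"
python3 -m handwheel '{"offset":[[0,0,0.0007],[0,0,0]],"angular":[[0,0,0],[0,0,0]],"jaw":[-1,-1]}' | grep -E "pos|contact"
```

```text
tool_pos: [0.5507, 0.0758, 0.1486]
contact_force: [-0.1, 0.1, -2.2]
tool_pos: [0.551, 0.0759, 0.1476]
contact_force: [-0.7, -0.1, -1.0]
```

```bash
python3 -m handwheel '{"offset":[[0,0,0.0005],[0,0,0]],"angular":[[0,0,0],[0,0,0]],"jaw":[-1,-1]}' | grep -E "pos|contact"
```

```text
tool_pos: [0.551, 0.0759, 0.1471]
contact_force: [-0.6, 0.3, -1.7]
```

```bash
python3 -m handwheel '{"offset":[[0,0,0.0005],[0,0,0]],"angular":[[0,0,0],[0,0,0]],"jaw":[-1,-1]}' | grep -E "pos|contact"
```

```text
tool_pos: [0.551, 0.0759, 0.1468]
contact_force: [-0.3, -0.1, 1.5]
```

```bash
python3 -m handwheel '{"offset":[[0,0,-0.0015],[0,0,-0.001],[0,-0.004,-0.0011],[0,-0.004,-0.0011],[0,0,0]],"angular":[[0,0,0],[0,0,0],[0,0,0],[0,0,0],[0,0,0]],"jaw":[-1,-1,-1,-1,-1]}' | grep -E "pos|contact"
python3 -m handwheel '{"offset":[[0,-0.004,-0.0011],[0,0,0]],"angular":[[0,0,0],[0,0,0]],"jaw":[-1,-1]}' | grep -E "pos|contact"
```

```text
tool_pos: [0.5428, 0.0742, 0.1515]
contact_force: [0.0, 0.6, -1.2]
tool_pos: [0.5391, 0.0733, 0.1526]
contact_force: [-0.5, 0.1, -1.4]
```

```bash
python3 -m handwheel '{"offset":[[0,0,0.001],[0,0,0]],"angular":[[0,0,0],[0,0,0]],"jaw":[-1,-1]}' | grep -E "pos|contact"
```

```text
tool_pos: [0.5392, 0.0734, 0.1513]
contact_force: [0.0, -0.3, -1.8]
```

```bash
python3 -m handwheel '{"offset":[[0,0,-0.0013],[0,-0.004,-0.0011],[0,-0.004,-0.0011],[0,0,0]],"angular":[[0,0,0],[0,0,0],[0,0,0],[0,0,0]],"jaw":[-1,-1,-1,-1]}' | grep -E "pos|contact"
python3 -m handwheel '{"offset":[[0,-0.004,-0.0011],[0,-0.004,-0.0005],[0,0,0]],"angular":[[0,0,0],[0,0,0],[0,0,0]],"jaw":[-1,-1,-1]}' | grep -E "pos|contact"
```

```text
tool_pos: [0.5312, 0.0716, 0.1552]
contact_force: [-0.1, -0.2, -2.0]
tool_pos: [0.5234, 0.0699, 0.1567]
contact_force: [0.7, 0.0, -1.3]
```

```bash
python3 -m handwheel '{"offset":[[0,-0.005,0],[0,-0.005,0],[0,0,0]],"angular":[[0,0,0],[0,0,0],[0,0,0]],"jaw":[-1,-1,-1]}' | grep -E "pos|contact"
python3 -m handwheel '{"offset":[[0,-0.006,0],[0,-0.006,0],[0,-0.006,0],[0,0,-0.03],[0,0,-0.04],[0,0,-0.04],[0,0,0]],"angular":[[0,0,0],[0,0,0],[0,0,0],[0,0,0],[0,0,0],[0,0,0],[0,0,0]],"jaw":[-1,-1,-1,-1,-1,-1,-1]}'
python3 - <<'E'
from h import *
snap('scene','d.png');snap('side','e.png')
A=cv2.imread('pics/d.png')[90:310,170:390];B=cv2.imread('pics/e.png')[120:340,165:385]
cv2.imwrite('pics/de.png',cv2.resize(np.hstack([A,B]),(800,400)))
E
```

```text
tool_pos: [0.5135, 0.0677, 0.1566]
contact_force: [0.3, -0.5, -0.7]
t: 14.52
tool_pos: [0.4972, 0.0639, 0.269]
tcp_rot: [1.968, 2.444, 0.004]
contact_force: [0.6, -0.5, -1.7]
width: 0.135
grasp_force: 41.8
```

View pics/de.png

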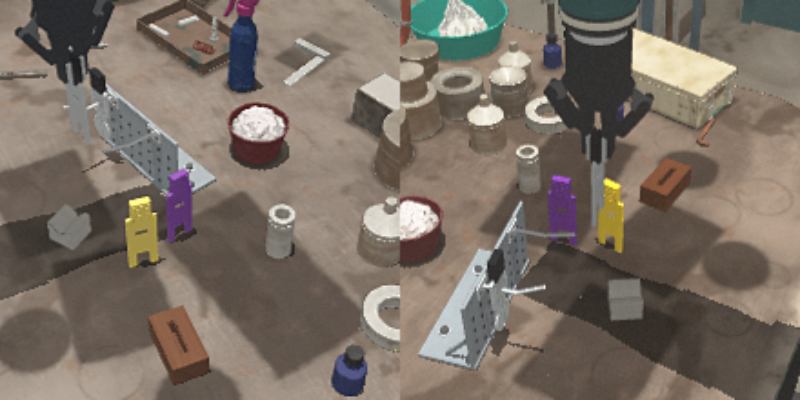

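Both views show the gauge held clear of the peg, at (78,110) and (598,190) in the crops, with the disc gauge still hanging. I move beside the rest for a close look.

```bash
python3 -m handwheel '{"offset":[[-0.0386,-0.0052,0],[-0.0386,-0.0052,0],[-0.0386,-0.0052,0],[-0.0386,-0.0052,0],[-0.0386,-0.0052,0],[0,0,0],[0,0,0],[0,0,0]],"angular":[[0,0,0],[0,0,0],[0,0,0],[0,0,0],[0,0,0],[0,0,8],[0,0,8],[0,0,0]],"jaw":[-1,-1,-1,-1,-1,-1,-1,-1]}'
python3 - <<'E'
from h import *
r=snap('wrist','w2.png');np.savez('w2.npz',mtx=r['mtx'],extrinsics=r['extrinsics'])
print([(d['confidence'],d['at'],d['region'].sum()) for d in cams.silhouettes('wrist','rest')])
E
```

```text
t: 15.62
tool_pos: [0.5115, -0.1301, 0.2654]
tcp_rot: [-2.29, -2.148, 0.001]
contact_force: [0.2, -0.2, -2.0]
width: 0.132
grasp_force: 41.7
[(0.86, [290.6, 220.0], np.int64(1539))]
```

View pics/w2.png

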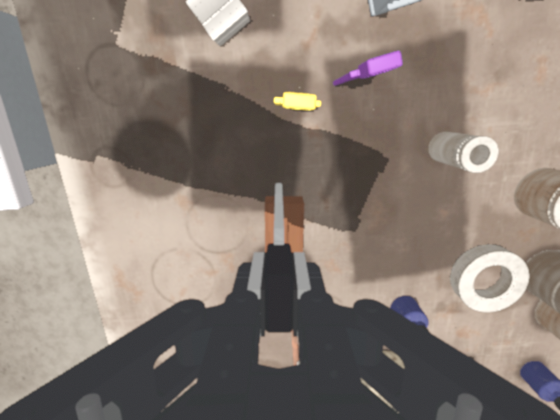

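The gripper and gauge hide the rest's slot here; only its far edge shows, at (265–303,197). I shift sideways for a clear view.

```bash
python3 -m handwheel '{"offset":[[0.025,-0.04,0],[0.025,-0.04,0],[0,0,0],[0,0,0]],"angular":[[0,0,0],[0,0,0],[0,0,0],[0,0,0]],"jaw":[-1,-1,-1,-1]}'
python3 - <<'E'
from h import *
r=snap('wrist','w3.png');np.savez('w3.npz',mtx=r['mtx'],extrinsics=r['extrinsics'])
u=proj(r,[[.5123,-.2094,.036]])[0];print(u)
x,y=(u-50).astype(int);x=max(0,min(x,460));y=max(0,min(y,320));print(x,y)
cv2.imwrite('pics/w3c.png',cv2.resize(cv2.imread('pics/w3.png')[y:y+100,x:x+100],(600,600),interpolation=cv2.INTER_CUBIC))
E
```

```text
t: 16.23
tool_pos: [0.4357, -0.0751, 0.2666]
tcp_rot: [2.289, 2.151, 0.0]
contact_force: [0.2, -1.0, -1.4]
width: 0.135
grasp_force: 41.7
[341.46850718 270.86611168]
291 220
```

View pics/w3c.png

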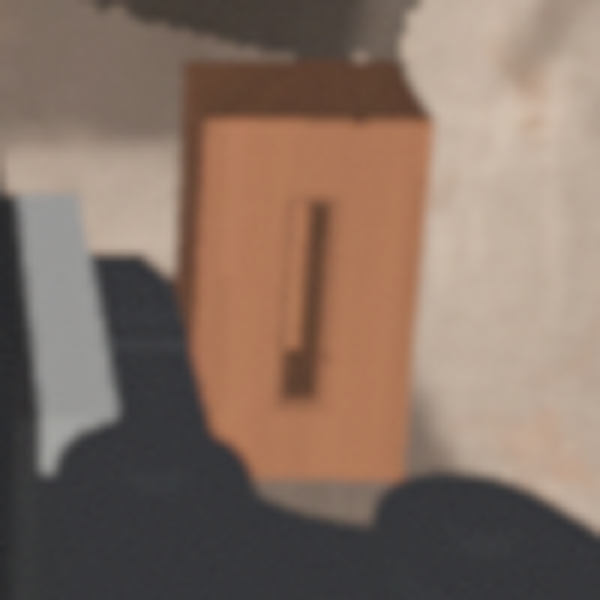

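The crop shows the slot clearly: its opening spans (280–330,198–402) and the rest's top corners are at (204,118), (432,118) and (408,481). I fit the pose and check how the gauge sits in the hand.

```bash
python3 - <<'E'
from h import *
from scipy.optimize import least_squares
from scipy.spatial.transform import Rotation as R
r=np.load('w3.npz')
c=np.array([[291,198],[330,198],[318,402],[280,402],[204,118],[432,118],[408,481]])
obs=(c+.5)/6-.5+[291,220]
P=[[-.006,.027,.036],[.006,.027,.036],[.006,-.027,.036],[-.006,-.027,.036],[-.025,.045,.036],[.025,.045,.036],[.025,-.045,.036]]
s=least_squares(lambda x:(proj(r,place(x,P))-obs).ravel(),[.512,-.21,-.07],loss='soft_l1')
print('rest',s.x.round(4),s.fun.reshape(-1,2).round(1).tolist())
o=env.get_obs();M=R.from_rotvec(o['tcp_rot']).as_matrix();print(M.round(3).tolist(),o['tool_pos'],R.from_rotvec(o['tcp_rot']).as_euler('xyz',degrees=True))
d=[s.x[0]-o['tool_pos'][0],s.x[1]-o['tool_pos'][1],0];print('tool shift',(M.T@d).round(4),'turn',np.degrees(np.arctan2(M[1,1],M[0,1])-s.x[2]))
# predicted gauge points in w2
w=np.load('w2.npz');M2=R.from_rotvec([-2.29,-2.148,.001]).as_matrix();t=np.array([.5115,-.1301,.2654])
print('w2 pred near low edge',proj(w,t+np.array([[.022,y,.0963] for y in(-.0025,.0025)])@M2.T).round(1).tolist(),'grip top far/near',proj(w,t+np.array([[.014,-.006,-.0337],[.014,.006,-.0337]])@M2.T).round(1).tolist())
A=cv2.imread('pics/w2.png')[170:340,240:320];print(A[:20:2,39].tolist())
cv2.imwrite('pics/w2c.png',cv2.resize(A,None,fx=3.5,fy=3.5,interpolation=cv2.INTER_CUBIC))
E
```

```text
rest [ 0.5127 -0.2085 -0.0527] [[-0.8, -0.6], [1.8, -0.7], [1.5, 1.2], [-0.9, 1.3], [-0.2, 0.3], [0.2, -0.1], [-0.5, -0.7]]
[[0.063, 0.998, 0.0], [0.998, -0.063, -0.0], [-0.0, 0.0, -1.0]] [ 0.43591639 -0.07534511  0.26645498] [1.79989546e+02 7.34535085e-03 8.63955531e+01]
tool shift [-0.128  0.085  0.   ] turn -0.5845945463619682
w2 pred near low edge [[275.3, 183.6], [281.7, 183.6]] grip top far/near [[263.0, 277.4], [293.3, 277.4]]
[[58, 65, 74], [59, 66, 74], [61, 67, 75], [58, 66, 73], [59, 65, 74], [59, 65, 74], [95, 98, 102], [157, 159, 158], [161, 164, 163], [162, 164, 163]]
```

View pics/w2c.png

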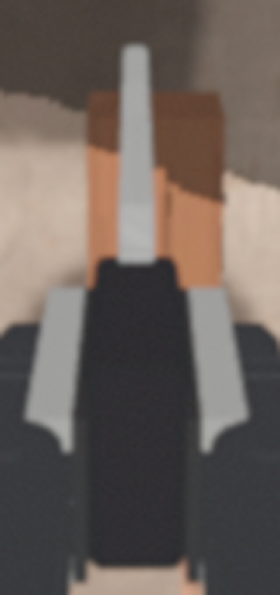

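```bash
python3 -m handwheel '{"offset":[[-0.032,0.0212,0],[-0.032,0.0212,0],[-0.032,0.0212,0],[-0.032,0.0214,0],[0,0,0.03],[0,0,0.03],[0,0,0.03],[0,0,0.03],[0,0,0]],"angular":[[0,0,0],[0,0,0],[0,0,0],[0,0,0],[0,0,-0.6],[0,0,0],[0,0,0],[0,0,0],[0,0,0]],"jaw":[-1,-1,-1,-1,-1,-1,-1,-1,-1]}'
```

```text
t: 17.4
tool_pos: [0.5114, -0.2082, 0.1446]
tcp_rot: [-2.277, -2.159, 0.002]
contact_force: [-0.4, -0.6, -1.4]
width: 0.135
grasp_force: 41.7
```

```bash
python3 -m handwheel '{"offset":[[0,0.001,0],[0,0,0.006],[0,0,0.005],[0,0,0.003],[0,0,0.003],[0,0,0]],"angular":[[0,0,0],[0,0,0],[0,0,0],[0,0,0],[0,0,0],[0,0,0]],"jaw":[-1,-1,-1,-1,-1,-1]}'
```

```text
t: 18.15
tool_pos: [0.5129, -0.2083, 0.1294]
tcp_rot: [-2.28, -2.161, 0.0]
contact_force: [-0.4, -0.0, -2.6]
width: 0.133
grasp_force: 41.8
```

```bash
python3 -m handwheel '{"offset":[[0,0,0.003],[0,0,0.003],[0,0,0.003],[0,0,0]],"angular":[[0,0,0],[0,0,0],[0,0,0],[0,0,0]],"jaw":[-1,-1,-1,-1]}'|grep -E "pos|cont"
```

```text
tool_pos: [0.5129, -0.2083, 0.1203]
contact_force: [-1.5, 0.3, -1.8]
```

```bash
python3 -m handwheel '{"offset":[[0,0,0.003],[0,0,0.003],[0,0,0.003],[0,0,0]],"angular":[[0,0,0],[0,0,0],[0,0,0],[0,0,0]],"jaw":[-1,-1,-1,-1]}'|grep -E "pos|cont"
```

```text
tool_pos: [0.5129, -0.2083, 0.1113]
contact_force: [-0.3, -0.1, -1.6]
```

Now 3 mm above the floor, with no side load. I go down until it touches.

```bash
python3 -m handwheel '{"offset":[[0,0,0.0015],[0,0,0.001],[0,0,0]],"angular":[[0,0,0],[0,0,0],[0,0,0]],"jaw":[-1,-1,-1]}'|grep -E "pos|cont"
```

```text
tool_pos: [0.513, -0.2083, 0.109]
contact_force: [-0.3, -0.1, -2.4]
```

```bash
python3 -m handwheel '{"offset":[[0,0,0.001],[0,0,0]],"angular":[[0,0,0],[0,0,0]],"jaw":[-1,-1]}'|grep -E "pos|cont"
```

```text
tool_pos: [0.5131, -0.2084, 0.1082]
contact_force: [-0.6, 0.1, -0.2]
```

```bash
python3 -m handwheel '{"offset":[[0,0,0.0005],[0,0,0],[0,0,0]],"angular":[[0,0,0],[0,0,0],[0,0,0]],"jaw":[-1,-1,-1]}'|grep -E "pos|cont"
python3 -m handwheel '{"offset":[[0,0,0],[0,0,0],[0,0,0],[0,0,0],[0,0,0],[0,0,0],[0,0,0],[0,0,0]],"angular":[[0,0,0],[0,0,0],[0,0,0],[0,0,0],[0,0,0],[0,0,0],[0,0,0],[0,0,0]],"jaw":[-0.6,-0.4,0,0.5,1,1,1,1]}'
python3 -m handwheel '{"offset":[[0,0,-0.02],[0,0,-0.03],[0,0,-0.04],[0,0,-0.04],[0,0,0]],"angular":[[0,0,0],[0,0,0],[0,0,0],[0,0,0],[0,0,0]],"jaw":[1,1,1,1,1]}'
python3 - <<'E'
from h import *
snap('scene','f.png');snap('side','g.png')
A=cv2.imread('pics/f.png')[130:310,200:380];B=cv2.imread('pics/g.png')[140:320,200:380]
cv2.imwrite('pics/fg.png',cv2.resize(np.hstack([A,B]),(800,400)))
E
```

```text
tool_pos: [0.5132, -0.2084, 0.1081]
contact_force: [-2.0, 0.5, 6.5]
t: 21.15
tool_pos: [0.513, -0.2084, 0.1076]
tcp_rot: [2.28, 2.161, -0.0]
contact_force: [0.2, 0.8, -0.2]
width: 1.003
grasp_force: 0.0
t: 21.78
tool_pos: [0.5141, -0.2089, 0.2402]
tcp_rot: [2.277, 2.158, 0.002]
contact_force: [-0.8, -0.0, -0.7]
width: 0.997
grasp_force: 0.0
```

View pics/fg.png

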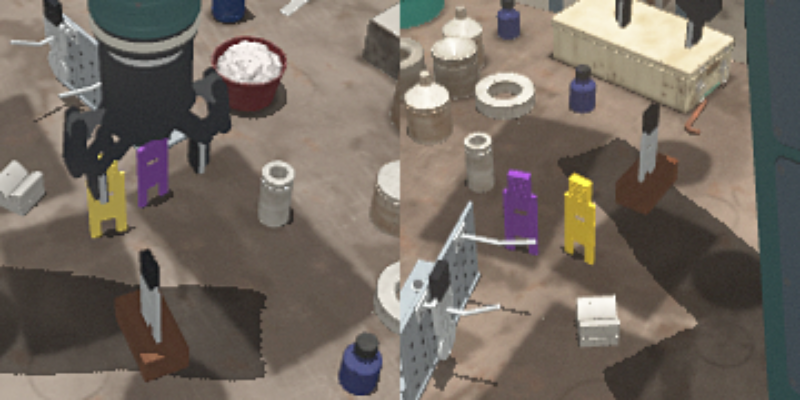

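The gauge stands upright in the rest, at (150,300) and (650,150) in the crops. The disc gauge still hangs on its peg and the gripper is clear.

```bash
python3 -c "
from cell import env
print(env.hand_in())"
```

```text
the job is handed in; nothing more can be done
None
```

I took the gap gauge off its peg by feel, lowered it to the bottom of the rest's slot and released it. It stands upright there, the disc gauge still hangs on its peg, and the job is handed in; no verdict was returned.

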